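Sort the sewing supplies into their trays

ROBOT

A 7-joint arm with a two-finger parallel gripper is mounted at the origin on a cart in front of the work surface, level with it; the furniture and walls round the work are solid. World frame = base frame: x ahead of the robot, y to its left, z up, the work surface at z = 0. Lengths are in m, angles in rad, forces in N, time in s.
With the tool pointing down it reaches from about 0.35 to 0.775 m from the base axis. Payload 3.1 kg.
Tool frame: the origin (TCP) lies between the finger pads; the fingertips stand 11 mm ahead of it and the grasp point (between the pads) lies 8 mm behind it (tips_ahead is the distance from the TCP to the fingertips, in m); y points along the fingers, x is the direction in which the jaws open and shut, and the axes are right-handed (so a half turn about y gives the same grasp; the last joint's range is limited). The gripper opens to 85 mm and grips with 20 to 120 N. Pads are 22 mm wide; open, the fingers measure 114 mm over their backs; the gripper's body (76 mm by 85 mm) begins 54 mm behind the grasp point. The pads swing forward as they close: fully open they stand 13 mm farther back than shut.
Start: joints at [-1.144, 0.311, 0.014, 1.512, -0.004, 1.319, -0.027], TCP at [0.248, 0.491, 0.242] pointing down, gripper open.
Joint ranges: [-2.7, 2.7], [-0.3, 1.91], [-1.27, 1.3], [0.12, 2.57], [-1.44, 4.58], [0.2, 2.03], [-3.05, 3.05]. Speed limits (rad/s): [2.79, 2.79, 3.14, 3.14, 3.14, 3.14, 3.14].

INTERFACE

Orientations are given as a rotation vector (axis times angle).
In Python, from workcell import * gives the robot as it stands. The module is installed in compiled form; this text tells all that it offers.
- The arm moves only by the tool carry_out, never from a script. Its argument "rows" is a list of rows, each a list of 5 numbers: the finger opening in cm, from 0 to 8.54, then the shift along the tool's x, y, z in cm, then the turn about the tool's y in rad. A call has 1 to 10 rows; each row is the pose to reach, as a shift and turn from the pose commanded when the call began, along the tool's axes at that moment; what a row does not reach only later rows make up. A row lasts 1/10 s, in which the tool goes at most 50 mm and 8.59 degrees, less where a joint would pass 70% of its speed; a pose out of reach is approached as far as the arm can. A call with a gripper value outside its range is refused whole. The fingers move at their own pace and stop on an object; "squeeze" is the grip in N (left out, the last holds). Time passes only in rows, so rows that repeat a pose let the fingers close. It gives the time, the measured TCP pose, the force and the opening at its end, in the units of the state.
- sense(): the state, without advancing time (a new reading comes with each control period).
- capture(name): name is "scene" or "top" or "wrist"; returns (picture, depth): 400x640x3 uint8, blue, green, red; 400x640 float32, m along the optical axis (not along the pixel's ray), 0 where there is no reading.
- calibration(name): a dict with "fx", "fy", "cx", "cy" (pixels), "world_from_camera" (4x4, takes a point from camera to world coordinates); the wrist camera has in their place "hand_eye" (4x4, takes a point from camera to tool coordinates, whose origin is the TCP and whose axes are the tool frame's). Camera axes: x right, y up, looking along -z (the intrinsics and any distortion apply to the point x, -y, -z); pixel columns grow to the right and rows downward; lengths in m; the calibration is good to about 2 mm. A picture is of the moment at which its call begins: read the wrist's pose just before it. calibration takes no time and is no camera call.
- hand_in(): hands the job in, once; it reports no verdict.
Trained networks look in the newest picture that a camera, given by its name, has taken for a name from the list of things; names that differ only in an ending like _2 or _b are one class to them, and where a whole thing is asked for, a point or a joint stands for the part that bears it (a point fixed in the world has none). Each returns a list of dicts, best first, with "confidence" (0 to 1); they miss things now and then, are a little off and sometimes report something else, mostly with a low value. They report only what shows in the picture. A call takes as long as a camera call. They do not tell look-alikes from the thing itself.
- outline_of(camera, name): "pixels" (400x640 bool, what is visible of it).
- spot_point(camera, name): "xyz" ([x, y, z] in m, in the coordinates of the camera as it stood for that picture, good to about 4 mm: a listed point, or the origin of a listed thing).
The state is a dict: "time": time; "qpos": joint angles; "joint_vel": joint speeds; "joint_efforts": joint torques, N m; "eef_pos": TCP position; "tool_rot": TCP orientation; "wrist_force": force on the tool from outside, world axes, zero at the start; "wrist_torque": the same for the moment, N m; "width": finger opening in m.
Only numpy, scipy, OpenCV 4.12 (cv2) and the standard library are available. Lean on these libraries where they do the work, as an engineer would, in place of code of your own. Each camera call takes 0.05 s, during which the arm holds its last target.

TASK

Tidy the loose supplies from the front of the bench into the three two-bay trays, one thing to a bay: stand the pink and the white thread spool upright in the green tray, lay the beeswax cake and the grey abrasive block flat in the red tray, and lay the rolled measuring tape flat in the empty bay of the white tray. Leave the blue chalk lying undisturbed in its own bay.

Things in the scene. Friction and masses are not known exactly. Their poses are not given: they have to be found in the camera images.
- spool_pink: wooden spool of pink thread, 33 mm across the flanges, 40 mm tall, about 30 g, standing upright. Origin: centre of the underside; z up along its axis.
- spool_white: wooden spool of white thread, 33 mm across the flanges, 40 mm tall, about 30 g, standing upright. Origin: centre of the underside; z up along its axis.
- wax_cake: round yellow-brown cake of beeswax, 45 mm diameter, 14 mm thick, about 30 g, lying flat. Origin: centre of the underside, z up.
- abrasive_block: grey rubbery abrasive block, 28 mm (x) by 44 mm (y) by 17 mm (z), about 30 g, lying flat near the front edge of the bench (not the like one far back on the left). Origin: centre of the underside, z up.
- measuring_tape: tightly rolled cream dressmaker's tape (one solid disc), 53 mm diameter, 16 mm thick, about 30 g, lying flat near the front edge of the bench (not the like one far back on the left). Origin: centre of the underside, z up.
- green_tray: green plastic two-bay tray, fixed, 120 (x) x 150 (y) mm outside. Origin: centre of underside; z up, x away from the robot, turned by at most 0.18 rad. Floor top 4 mm above origin; walls 18 mm high, 5 mm thick. Divider (5 mm thick, 16 high) at y = 0; two bays, 110 (x) x 67.5 (y) mm, centred at y = +36 and -36 mm.
- red_tray: red plastic two-bay tray, fixed, 120 (x) x 150 (y) mm outside. Origin: centre of underside; z up, x away from the robot, turned by at most 0.18 rad. Floor top 4 mm above origin; walls 18 mm high, 5 mm thick. Divider (5 mm thick, 16 high) at y = 0; two bays, 110 (x) x 67.5 (y) mm, centred at y = +36 and -36 mm.
- white_tray: white plastic two-bay tray, fixed, 120 (x) x 150 (y) mm outside. Origin: centre of underside; z up, x away from the robot, turned by at most 0.18 rad. Floor top 4 mm above origin; walls 18 mm high, 5 mm thick. Divider (5 mm thick, 16 high) at y = -9.5 mm: larger bay, empty, 110 (x) x 77 (y) mm, centred at y = +31.5 mm; smaller bay, 58 mm (y), centred at y = -41 mm, holds the blue chalk.
- tailor_chalk: flat blue five-sided piece of tailor's chalk, 42 mm (x) by 48 mm (y) by 6 mm, loose, lying in the smaller bay of the white tray. Origin: centre of the underside. It stays where it is.
Mind the look-alikes: they are no part of the job. What is shaped like the spool_white but yellow is not meant.

How it is judged:
By the outcome, as a careful person would: the job done as asked, in the order asked, and still so for the second after the job is handed in, with the robot touching nothing.
It also fails if it takes over 106 s, if anything falls off the work surface, if the arm or the gripper's body presses on something with over 40 N, if the wrist force passes 120 N, or if a joint passes its speed limit or range.

## Working session

There is one attempt and no reset: what is moved stays moved. The work goes in short steps, Python scripts to look and compute and a tool call to move; the robot and the scene stay as the last step left them, time stands still between calls to the robot, and variables do not carry over. Pictures are saved under pics/ and viewed, and the job is handed in when it is done.

Besides the shell and the picture viewer there is one more tool, called after "Request:" as name([rows], argument=value, ...), one row to a line, values as JSON. carry_out: Moves the arm, as the interface text tells. Its arguments: {"type":"object","properties":{"rows":{"type":"array","items":{"type":"array","items":{"type":"number"}}},"squeeze":{"type":"number"}},"required":["rows"]}

```bash
mkdir -p pics; cat > h.py <<'E'
from workcell import *
import numpy as np, cv2
from scipy.spatial.transform import Rotation as R
def w2c(name,st=None):
    c=calibration(name)
    if name!='wrist': return c,np.array(c['world_from_camera'])
    T=np.eye(4);T[:3,:3]=R.from_rotvec(st['tool_rot']).as_matrix();T[:3,3]=st['eef_pos']
    return c,T@np.array(c['hand_eye'])
def pix2w(c,T,u,v,d):
    p=np.array([(u-c['cx'])/c['fx']*d,-(v-c['cy'])/c['fy']*d,-d+0*u,1+0*u] if np.isscalar(u) else [(u-c['cx'])/c['fx']*d,-(v-c['cy'])/c['fy']*d,-d,np.ones_like(d)])
    return (T@p)[:3]
E
python3 - <<'E'
from h import *
s=sense(); print(s)
for n in ['scene','top']:
    p,d=capture(n); cv2.imwrite(f'pics/{n}0.png',p); np.save(f'{n}0.npy',d); c=calibration(n); print(n,c)
print(calibration('wrist'))
E
```

```text
{'time': 0.0, 'qpos': array([-1.14371451,  0.31173219,  0.01401593,  1.51304725, -0.00439399,
        1.31917467, -0.02718391]), 'joint_vel': array([ 0.0003221 ,  0.00043683, -0.00014709, -0.00054034, -0.00238888,
       -0.00146263,  0.00044124]), 'joint_efforts': array([-8.94484538e-05, -3.79913342e+01,  1.46137141e-01, -2.30585700e+01,
        1.22050944e-02,  1.34811335e-02, -1.09783747e-05]), 'eef_pos': array([0.24817927, 0.49004908, 0.24122147]), 'tool_rot': array([-1.39654115, -0.85599414,  0.85914978]), 'wrist_force': array([-0.73136767, -0.36735965, -0.22352528]), 'wrist_torque': array([ 0.01588944,  0.02555225, -0.01288178]), 'width': 0.08557244074163319}
scene {'fx': 435.02942533391507, 'fy': 435.02942533391507, 'cx': 326.5377468355114, 'cy': 197.03684368041286, 'world_from_camera': array([[ 0.85059722,  0.21964803, -0.47774377,  0.06418836],
       [-0.52525815,  0.39684748, -0.75273897, -0.64019427],
       [ 0.02425378,  0.89121648,  0.45292929,  0.52943752],
       [ 0.        ,  0.        ,  0.        ,  1.        ]])}
top {'fx': 423.47013167224253, 'fy': 423.47013167224253, 'cx': 316.47999206364864, 'cy': 201.4732748699032, 'world_from_camera': array([[ 0.02144668,  0.98114359, -0.19208667,  0.38535753],
       [-0.99944852,  0.02591229,  0.02076575,  0.14118471],
       [ 0.02535159,  0.19153538,  0.98115824,  0.87225932],
       [ 0.        ,  0.        ,  0.        ,  1.        ]])}
{'fx': 334.29848316655557, 'fy': 334.29848316655557, 'cx': 316.30033008844237, 'cy': 199.17975741079698, 'hand_eye': array([[ 9.99999932e-01,  1.40446018e-05, -3.67502482e-04,
        -7.87704417e-04],
       [-3.54058239e-04,  3.07086701e-01, -9.51681476e-01,
        -1.29466440e-01],
       [ 9.94891375e-05,  9.51681542e-01,  3.07086686e-01,
         7.79265044e-02],
       [ 0.00000000e+00,  0.00000000e+00,  0.00000000e+00,
         1.00000000e+00]])}
```

View pics/scene0.png

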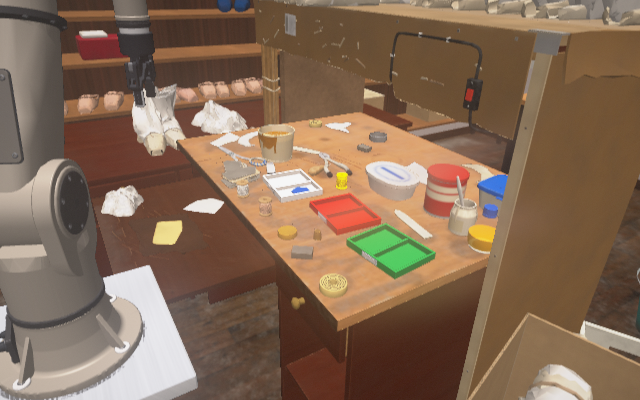

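View pics/top0.png

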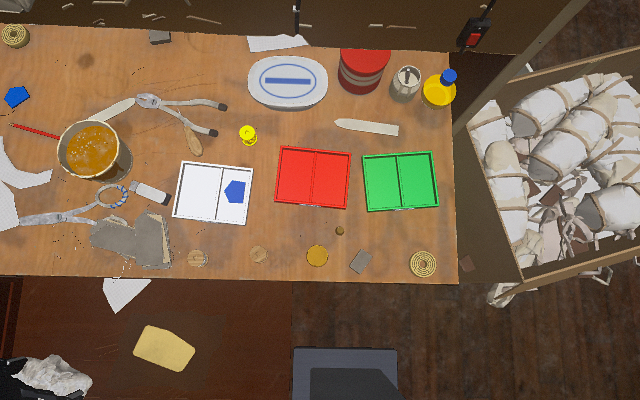

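```bash
python3 - <<'E'
import cv2, numpy as np
p=cv2.imread('pics/top0.png'); a=cv2.resize(p[120:285,160:450],None,fx=2.7,fy=2.7,interpolation=cv2.INTER_CUBIC); cv2.imwrite('pics/topcrop.png',a)
p=cv2.imread('pics/scene0.png'); a=cv2.resize(p[110:305,200:450],None,fx=3,fy=3,interpolation=cv2.INTER_CUBIC); cv2.imwrite('pics/scenecrop.png',a)
E
```

```text
(no output)
```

View pics/topcrop.png

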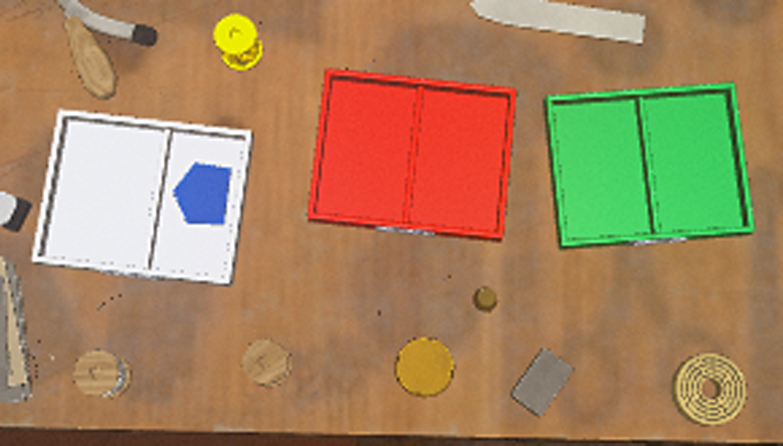

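View pics/scenecrop.png

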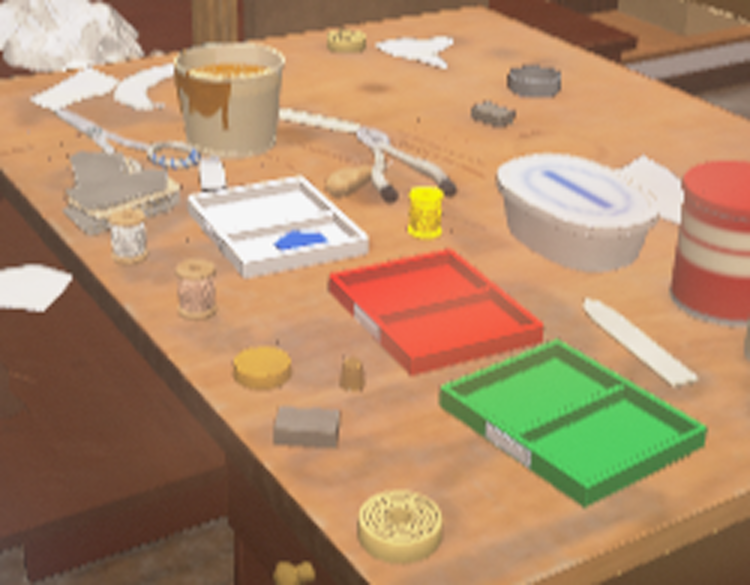

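The top view (640x400) shows the white spool at (197,258), pink spool at (258,254), wax at (317,255), block at (360,261) and tape at (423,264). The trays are white (213,192), red (313,177) and green (401,181). There is also a thimble-like knob at (339,230), which I should avoid. The look-alikes are the yellow spool at (248,134), a tape at (15,36) and a block at (159,37). None of them is near the front edge.

Next I measure positions from both cameras.

```bash
python3 - <<'E'
from h import *
names=['spool_pink','spool_white','wax_cake','abrasive_block','measuring_tape','green_tray','red_tray','white_tray','tailor_chalk']
out={}
for cam in ['top','scene']:
    p,d=capture(cam); c,T=w2c(cam)
    for n in names:
        for o in outline_of(cam,n)[:4]:
            m=o['pixels']; v,u=np.nonzero(m&(d>0)); 
            if len(v)<10: continue
            P=pix2w(c,T,u.astype(float),v.astype(float),d[v,u].astype(float))
            zt=np.percentile(P[2],90); k=P[2]>zt-0.006
            # top face
            print(cam,n,round(o['confidence'],2),'pix',int(u.mean()),int(v.mean()),len(v),'ztop %.3f'%zt,'topface c',(P[:,k].min(1)+P[:,k].max(1))[:2].round(4)/2, 'ext',(P[:,k].max(1)-P[:,k].min(1))[:2].round(3))
        if cam=='top' or 1:
            for o in spot_point(cam,n)[:2]:
                x=np.array(list(o['xyz'])+[1]); print('   spot',round(o['confidence'],2),(T@x)[:3].round(4))
print(sense()['time'])
E
```

```text
top spool_pink 0.81 pix 258 254 230 ztop 0.042 topface c [0.4419 0.2363] ext [0.029 0.029]
   spot 0.6 [0.4416 0.2337 0.0044]
top spool_white 0.6 pix 196 258 294 ztop 0.042 topface c [0.4305  0.35635] ext [0.031 0.031]
   spot 0.81 [6.894e-01 2.667e-01 5.000e-04]
   spot 0.76 [4.312e-01 3.559e-01 3.000e-04]
top wax_cake 0.86 pix 317 255 385 ztop 0.017 topface c [0.44275 0.1195 ] ext [0.042 0.041]
   spot 0.63 [0.4429 0.1206 0.0005]
top abrasive_block 0.55 pix 360 260 286 ztop 0.019 topface c [0.4335 0.033 ] ext [0.044 0.041]
top abrasive_block 0.51 pix 235 191 343 ztop 0.013 topface c [0.5705  0.29355] ext [0.045 0.039]
top measuring_tape 0.6 pix 422 263 569 ztop 0.019 topface c [ 0.43145 -0.09335] ext [0.05  0.052]
   spot 0.96 [ 0.4283 -0.0932  0.0025]
top green_tray 0.8 pix 399 180 4216 ztop 0.018 topface c [ 0.6027 -0.0497] ext [0.134 0.159]
   spot 0.75 [ 0.6085 -0.048   0.0007]
top red_tray 0.56 pix 312 177 4150 ztop 0.018 topface c [0.60605 0.13275] ext [0.131 0.156]
   spot 0.97 [ 0.6031  0.1338 -0.0011]
top white_tray 0.79 pix 210 193 3992 ztop 0.019 topface c [0.56595 0.336
[... 1323 characters left out ...]
cene measuring_tape 0.39 pix 242 189 207 ztop 0.039 topface c [0.42905 0.3555 ] ext [0.028 0.032]
   spot 0.86 [ 0.4323 -0.0921  0.0025]
scene green_tray 0.81 pix 390 250 2659 ztop 0.017 topface c [ 0.60115 -0.05265] ext [0.134 0.158]
scene green_tray 0.36 pix 265 206 251 ztop 0.040 topface c [0.4412 0.2337] ext [0.03 0.03]
   spot 0.97 [ 0.6029 -0.0513  0.0018]
scene red_tray 0.82 pix 344 213 1884 ztop 0.017 topface c [0.60435 0.1316 ] ext [0.131 0.16 ]
   spot 0.72 [0.6054 0.1348 0.0012]
scene white_tray 0.78 pix 291 185 1209 ztop 0.017 topface c [0.5653 0.3356] ext [0.131 0.158]
   spot 0.72 [0.569  0.3379 0.0023]
   spot 0.67 [0.4339 0.3605 0.001 ]
   spot 0.54 [0.5743 0.2983 0.0045]
2.0
```

```bash
python3 - <<'E'
from h import *
s=sense(); print(R.from_rotvec(s['tool_rot']).as_matrix().round(3)); print(s['qpos'].round(3), s['time'])
p,d=capture('top'); c,T=w2c('top')
for n,x in [('abrasive_block',360),('green_tray',399),('red_tray',312),('white_tray',210),('tailor_chalk',235)]:
    for o in outline_of('top',n):
        m=o['pixels']; v,u=np.nonzero(m&(d>0))
        if len(v)<50 or abs(u.mean()-x)>5: continue
        P=pix2w(c,T,u.astype(float),v.astype(float),d[v,u].astype(float)); zt=np.percentile(P[2],90)
        k=P[2]>zt-(.006)
        r=cv2.minAreaRect((P[:2,k].T*1000).astype(np.float32)); print(n,r); break
# depth map height blobs near front / obstacles
v,u=np.mgrid[0:400:1,0:640:1]; 
P=pix2w(c,T,u.ravel().astype(float),v.ravel().astype(float),d.ravel().astype(float))
print(P[:,(230*640+339)])
# grab edge x of table near block
for uu in [200,260,317,360,423]:
    z=[P[:,vv*640+uu] for vv in range(255,295)]
    print(uu,[ (q[0].round(3)) for q in z if abs(q[2])<.01][-1:])
E
```

```text
[[ 0.452  0.    -0.892]
 [ 0.892  0.     0.452]
 [ 0.    -1.    -0.   ]]
[-1.144  0.311  0.014  1.511 -0.004  1.319 -0.027] 2.0
green_tray ((601.9749755859375, -50.163177490234375), (122.2767105102539, 150.17059326171875), 5.795995712280273)
red_tray ((605.37548828125, 132.45693969726562), (150.3868865966797, 122.81659698486328), 85.1770248413086)
white_tray ((565.976318359375, 336.9412841796875), (150.96458435058594, 121.86833953857422), 84.44636535644531)
tailor_chalk ((570.777587890625, 293.5174560546875), (45.09215545654297, 39.081180572509766), 0.840043306350708)
[0.4943407  0.07632481 0.02127048]
200 [np.float64(0.391)]
260 [np.float64(0.39)]
317 [np.float64(0.39)]
360 [np.float64(0.39)]
423 [np.float64(0.391)]
```

```bash
cat > plan.py <<'E'
import sys
from h import *
# usage: plan.py x y z az_deg   -> shift cm tool axes, turn
s=sense(); M=R.from_rotvec(s['tool_rot']).as_matrix()
a=list(map(float,sys.argv[1:]))
d=M.T@(np.array(a[:3])-s['eef_pos'])*100
az=np.arctan2(M[1,0],M[0,0])
t=az-np.radians(a[3]); t=(t+np.pi)%(2*np.pi)-np.pi
print('shift',d.round(2),'turn %.3f'%t,'| tcp',s['eef_pos'].round(4),'az %.2f'%np.degrees(az),'w %.4f'%s['width'],'F',s['wrist_force'].round(1),'t',round(s['time'],2),'j',s['qpos'].round(2), 'tilt', M[:,1].round(3))
E
python3 plan.py 0.441 0.236 0.12 0
```

```text
shift [-14.03  12.23 -28.68] turn 1.102 | tcp [0.2485 0.4907 0.2423] az 63.14 w 0.0852 F [-0.3  0.4  0.2] t 2.3 j [-1.14  0.31  0.01  1.51 -0.    1.32 -0.03] tilt [ 0.  0. -1.]
```

Request:
carry_out([
  [8.5,-7,4,-14,0.5],
  [8.5,-14,10,-28.7,1.1],
  [8.5,-14,12.2,-28.7,1.1],
  [8.5,-14,12.2,-28.7,1.1],
  [8.5,-14,12.2,-28.7,1.1],
  [8.5,-14,12.2,-28.7,1.1],
  [8.5,-14,12.2,-28.7,1.1],
  [8.5,-14,12.2,-28.7,1.1],
  [8.5,-14,12.2,-28.7,1.1],
  [8.5,-14,12.2,-28.7,1.1],
])

```text
time: 3.3
eef_pos: [0.441, 0.2373, 0.1205]
tool_rot: [-1.57, -0.004, 0.004]
wrist_force: [-0.4, 0.1, -0.7]
width: 0.0852
```

```bash
cat > look.py <<'E'
import sys
from h import *
nm=sys.argv[1]; n=sys.argv[2] if len(sys.argv)>2 else None
s=sense(); p,d=capture('wrist'); c,T=w2c('wrist',s); cv2.imwrite(f'pics/{nm}.png',p)
np.savez(f'{nm}.npz',p=p,d=d,T=T)
if n:
    for o in outline_of('wrist',n)[:3]:
        v,u=np.nonzero(o['pixels']&(d>0))
        if len(v)<20: continue
        P=pix2w(c,T,u.astype(float),v.astype(float),d[v,u].astype(float)); zt=np.percentile(P[2],90); k=abs(P[2]-zt)<.004
        Q=P[:,k]; col=p[v,u].mean(0).round(0)
        print(n,round(o['confidence'],2),'pix',int(u.mean()),int(v.mean()),len(v),'ztop %.4f'%np.median(Q[2]),'c',((Q.min(1)+Q.max(1))/2)[:2].round(4),'ext',(Q.max(1)-Q.min(1))[:2].round(3),'bgr',col)
        print('  rect',cv2.minAreaRect((Q[:2].T*1000).astype(np.float32)))
print('t',sense()['time'])
E
python3 look.py w1 spool_pink; python3 plan.py 0.441 0.236 0.028 0
```

```text
spool_pink 0.98 pix 317 207 2176 ztop 0.0375 c [0.4422 0.2361] ext [0.032 0.032] bgr [ 91. 133. 168.]
  rect ((442.4281005859375, 236.28549194335938), (31.62841033935547, 32.06019592285156), 53.97455978393555)
spool_pink 0.63 pix 317 325 2112 ztop 0.0121 c [0.443  0.1201] ext [0.042 0.043] bgr [ 55. 129. 171.]
  rect ((443.05328369140625, 120.07530212402344), (42.286521911621094, 42.33277130126953), 86.87661743164062)
t 3.4
shift [ 0.01  9.27 -0.19] turn 0.006 | tcp [0.4408 0.2378 0.1207] az 0.33 w 0.0849 F [0.4 1.6 0.8] t 3.4 j [-0.8   0.33  0.34  1.83 -0.13  1.01 -0.4 ] tilt [ 0.     0.001 -1.   ]
```

View pics/w1.png

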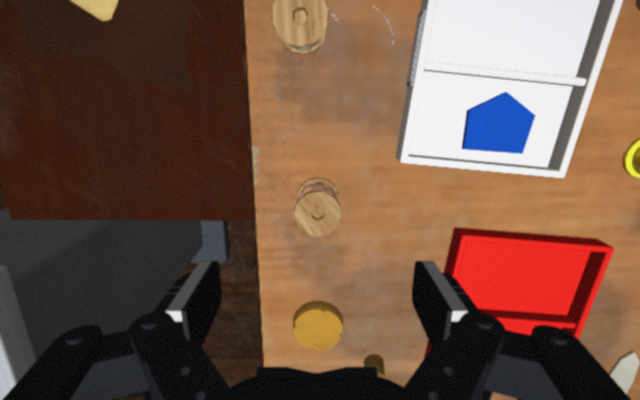

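```bash
python3 - <<'E'
import cv2, numpy as np
p=cv2.imread('pics/w1.png'); a=cv2.resize(p[165:245,280:360],None,fx=6,fy=6,interpolation=cv2.INTER_CUBIC); b=cv2.resize(p[0:80,260:340],None,fx=4,fy=4,interpolation=cv2.INTER_CUBIC)
o=np.zeros((480,800,3),np.uint8); o[:,:480]=a; o[:320,480:]=b; cv2.imwrite('pics/w1c.png',o)
E
```

```text
(no output)
```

View pics/w1c.png

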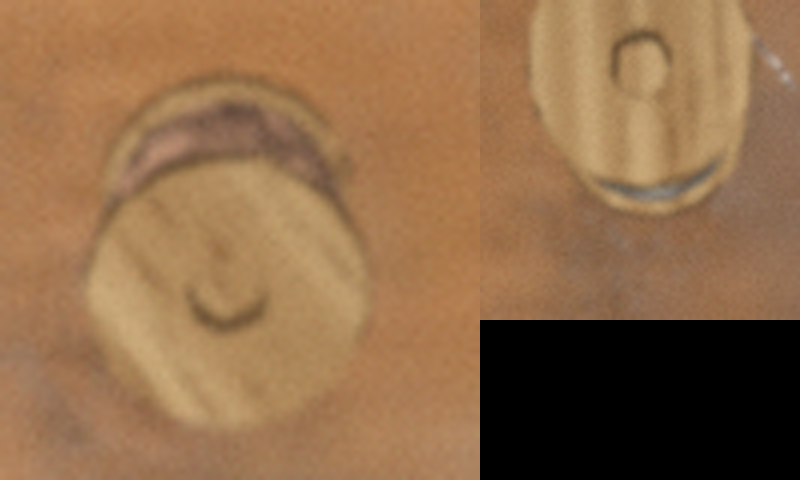

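The enlarged crop confirms it: the spool at (317,207) has pink thread. The one at (300,20) has white or grey thread. I grasp pink first.

Request:
carry_out([
  [6,0.1,4,-0.15,0],
  [6,0.1,8,-0.15,0],
  [6,0.1,10.2,-0.15,0],
  [6,0.1,10.2,-0.15,0],
  [6,0.1,10.2,-0.15,0],
  [2,0.1,10.2,-0.15,0],
  [2,0.1,10.2,-0.15,0],
  [2,0.1,10.2,-0.15,0],
  [2,0.1,10.2,-0.15,0],
  [2,0.1,10.2,-0.15,0],
], squeeze=30)

```text
time: 4.4
eef_pos: [0.4438, 0.2357, 0.0202]
tool_rot: [-1.568, -0.004, -0.001]
wrist_force: [-1.3, -0.4, 7.0]
width: 0.0316
```

```bash
python3 plan.py 0.441 0.236 0.14 0; python3 look.py w2
```

```text
shift [ -0.24 -11.98   0.06] turn 0.002 | tcp [0.4438 0.2357 0.0202] az 0.13 w 0.0316 F [-1.3 -0.4  7. ] t 4.4 j [-0.76  0.47  0.31  1.92 -0.2   0.77 -0.34] tilt [ 0.003  0.003 -1.   ]
t 4.45
```

View pics/w2.png

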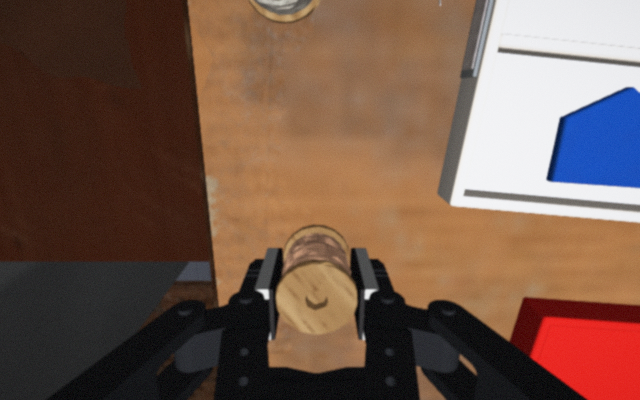

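Request:
carry_out([
  [2,0,-5,0,0],
  [2,0,-10,0,0],
  [2,4,-11,-8,-0.05],
  [2,8,-11,-16,-0.1],
  [2,12,-11,-24,-0.1],
  [2,16.2,-11,-32.3,-0.1],
  [2,16.2,-11,-32.3,-0.1],
  [2,16.2,-11,-32.3,-0.1],
  [2,16.2,-11,-32.3,-0.1],
  [2,16.2,-11,-32.3,-0.1],
])

```text
time: 5.45
eef_pos: [0.6059, -0.0975, 0.1291]
tool_rot: [-1.577, -0.074, 0.071]
wrist_force: [-0.7, -0.3, -0.5]
width: 0.0318
```

```bash
python3 look.py w3 green_tray;  python3 plan.py 0.6056 -0.0868 0.026 5.8
```

```text
green_tray 0.93 pix 317 121 35292 ztop 0.0153 c [ 0.6029 -0.0512] ext [0.134 0.161] bgr [143. 228. 109.]
  rect ((602.1539916992188, -51.14410400390625), (122.03977966308594, 150.3402557373047), 5.855871677398682)
t 5.55
shift [ 0.11 10.25  0.56] turn -0.005 | tcp [ 0.605  -0.0922  0.1285] az 5.50 w 0.0321 F [ 0.4  0.4 -0.1] t 5.55 j [-0.17  0.54  0.44  1.51 -0.24  1.14  0.41] tilt [ 0.    -0.002 -1.   ]
```

View pics/w3.png

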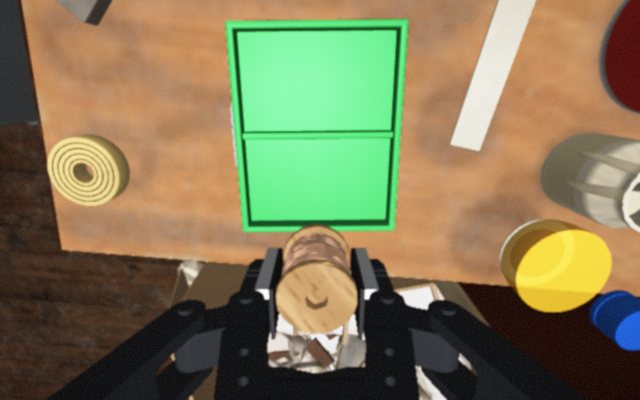

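Request:
carry_out([
  [2,0,0,0,0],
  [2,0,4,0,0],
  [2,0,7,0,0],
  [2,0,9,0,0],
  [2,0,10,0,0],
  [2,0,10.3,0,0],
  [2,0,10.3,0,0],
  [2,0,10.3,0,0],
])

```text
time: 6.35
eef_pos: [0.6061, -0.0877, 0.0268]
tool_rot: [-1.57, -0.083, 0.078]
wrist_force: [1.3, 0.5, -0.4]
width: 0.0318
```

```bash
python3 look.py w4;  python3 plan.py 0.6056 -0.0868 0.026 5.8
```

```text
t 6.4
shift [-0.04  0.08  0.12] turn 0.001 | tcp [ 0.6061 -0.088   0.0268] az 5.87 w 0.0314 F [ 0.1  0.3 -0.8] t 6.4 j [-0.15  0.65  0.4   1.6  -0.3   0.94  0.45] tilt [ 0.003 -0.    -1.   ]
```

View pics/w4.png

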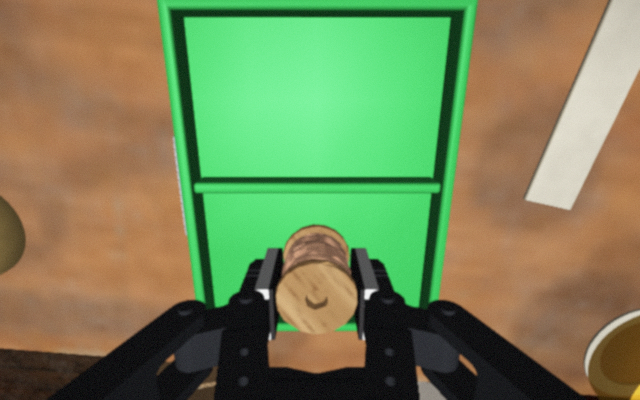

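Request:
carry_out([
  [2,0,0.2,0,0],
  [2,0,0.2,0,0],
  [4.5,0,0.2,0,0],
  [5,0,0.2,0,0],
  [5,0,0.2,0,0],
  [5,0,-2,0,0],
  [5,0,-6,0,0],
  [5,0,-10,0,0],
  [5,0,-10,0,0],
  [5,0,-10,0,0],
])

```text
time: 7.4
eef_pos: [0.6056, -0.0882, 0.1265]
tool_rot: [-1.57, -0.082, 0.078]
wrist_force: [0.3, 0.5, -0.4]
width: 0.0499
```

```bash
python3 look.py w5 spool_pink;  python3 plan.py 0.4305 0.356 0.13 0
```

```text
spool_pink 0.91 pix 316 204 2240 ztop 0.0416 c [ 0.6062 -0.0881] ext [0.033 0.032] bgr [111. 163. 193.]
  rect ((606.150146484375, -88.10637664794922), (31.952919006347656, 31.8585262298584), 43.38490676879883)
t 7.5
shift [-12.72  -0.53  45.9 ] turn 0.102 | tcp [ 0.6038 -0.0876  0.1239] az 5.85 w 0.0498 F [-0.5  0.6 -0.6] t 7.5 j [-0.18  0.55  0.44  1.52 -0.24  1.14  0.41] tilt [-0.003  0.001 -1.   ]
```

View pics/w5.png

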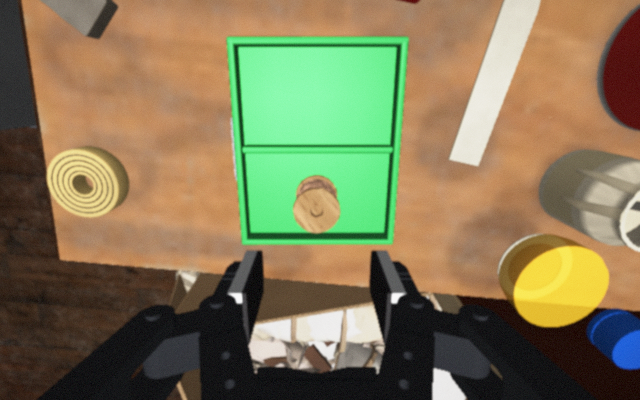

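Pink stands upright in the bay at pixel (316,204), with the other green bay empty. Next is the white spool.

Request:
carry_out([
  [6,-1.3,-0.5,4.6,0.05],
  [6,-2.6,-0.5,9.2,0.1],
  [6,-3.9,-0.5,13.8,0.1],
  [6,-5.2,-0.5,18.4,0.1],
  [6,-6.5,-0.5,23,0.1],
  [6,-7.8,-0.5,27.6,0.1],
  [6,-9.1,-0.5,32.2,0.1],
  [6,-10.4,-0.5,36.8,0.1],
  [6,-11.7,-0.5,41.4,0.1],
  [6,-12.7,-0.5,45.9,0.1],
])

```text
time: 8.5
eef_pos: [0.4292, 0.3568, 0.1284]
tool_rot: [-1.573, 0.0, 0.005]
wrist_force: [0.8, 0.6, -0.2]
width: 0.06
```

Request:
carry_out([
  [6,0,0,0,0],
  [6,0,0,0,0],
  [6,0,0,0,0],
])

```text
time: 8.8
eef_pos: [0.4319, 0.3536, 0.129]
tool_rot: [-1.574, 0.001, 0.001]
wrist_force: [0.6, -1.4, -0.1]
width: 0.0603
```

```bash
python3 look.py w6 spool_white;  python3 plan.py 0.4305 0.356 0.02 0
```

```text
spool_white 0.95 pix 315 198 2010 ztop 0.0376 c [0.4313 0.3562] ext [0.032 0.032] bgr [106. 146. 178.]
  rect ((431.5252380371094, 356.0335693359375), (32.37392044067383, 31.613012313842773), 75.69206237792969)
spool_white 0.61 pix 617 292 1940 ztop 0.0373 c [0.6801 0.2691] ext [0.016 0.03 ] bgr [ 41. 155. 173.]
  rect ((678.8571166992188, 267.92156982421875), (12.694199562072754, 30.57115936279297), 12.849757194519043)
t 8.9
shift [-0.21 10.97  0.29] turn -0.001 | tcp [0.4326 0.3533 0.1297] az -0.08 w 0.0598 F [-0.2  0.3 -0.3] t 8.9 j [-0.97  0.43  0.34  1.66 -0.16  1.08 -0.58] tilt [-0.    -0.002 -1.   ]
```

View pics/w6.png

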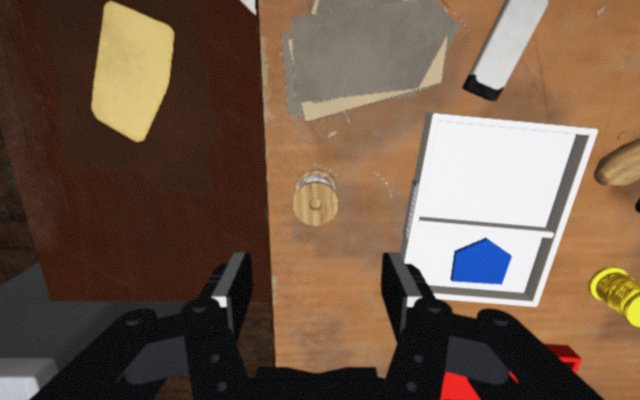

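Request:
carry_out([
  [6,-0.1,4,0.25,0],
  [6,-0.1,8,0.25,0],
  [6,-0.1,10.5,0.25,0],
  [6,-0.1,11,0.25,0],
  [6,-0.1,11,0.25,0],
  [2,-0.1,11,0.25,0],
  [2,-0.1,11,0.25,0],
  [2,-0.1,11,0.25,0],
  [2,-0.1,11,0.25,0],
  [2,-0.1,11,0.25,0],
], squeeze=30)

```text
time: 9.9
eef_pos: [0.4323, 0.359, 0.0223]
tool_rot: [-1.568, -0.004, -0.001]
wrist_force: [0.6, -2.0, 7.3]
width: 0.0315
```

```bash
python3 plan.py 0.5984 -0.0152 0.13 5.8
```

```text
shift [ 16.57 -10.81 -37.42] turn -0.099 | tcp [0.4323 0.359  0.0223] az 0.11 w 0.0315 F [ 0.6 -2.   7.3] t 9.9 j [-0.95  0.56  0.31  1.76 -0.21  0.85 -0.54] tilt [ 0.003  0.002 -1.   ]
```

Request:
carry_out([
  [2,0,-5,0,0],
  [2,0,-10,0,0],
  [2,2,-11,-4.5,-0.05],
  [2,4,-11,-9,-0.1],
  [2,6,-11,-13.5,-0.1],
  [2,8,-11,-18,-0.1],
  [2,10,-11,-22.5,-0.1],
  [2,12,-11,-27,-0.1],
  [2,14,-11,-31.6,-0.1],
  [2,16,-11,-36,-0.1],
])

```text
time: 10.9
eef_pos: [0.5922, -0.0034, 0.1309]
tool_rot: [-1.569, -0.081, 0.079]
wrist_force: [0.6, 0.5, -0.7]
width: 0.0319
```

Request:
carry_out([
  [2,0.5,0,-1.2,0],
  [2,0.5,0,-1.2,0],
  [2,0.5,0,-1.2,0],
  [2,0.5,0,-1.2,0],
])

```text
time: 11.3
eef_pos: [0.5972, -0.0093, 0.1301]
tool_rot: [-1.567, -0.083, 0.084]
wrist_force: [0.4, 0.2, -0.4]
width: 0.0316
```

```bash
python3 look.py w7 ; python3 plan.py 0.5984 -0.0152 0.0265 5.8
```

```text
t 11.35
shift [ 0.06 10.36 -0.6 ] turn 0.005 | tcp [ 0.5972 -0.0095  0.1302] az 6.11 w 0.0315 F [ 0.7 -0.1  0.3] t 11.35 j [-0.31  0.51  0.43  1.55 -0.23  1.13  0.28] tilt [-0.001  0.002 -1.   ]
```

View pics/w7.png

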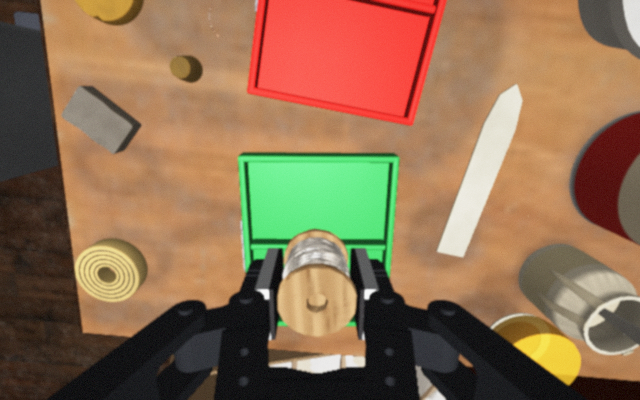

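Request:
carry_out([
  [2,0,4,-0.4,0],
  [2,0,7,-0.4,0],
  [2,0,9,-0.4,0],
  [2,0,10,-0.4,0],
  [2,0,10.3,-0.4,0],
  [2,0,10.3,-0.4,0],
  [2,0,10.3,-0.4,0],
])

```text
time: 12.05
eef_pos: [0.5995, -0.0167, 0.0287]
tool_rot: [-1.569, -0.083, 0.078]
wrist_force: [-0.6, -1.3, -0.4]
width: 0.0313
```

```bash
python3 look.py w8 ; python3 plan.py 0.5984 -0.0125 0.0265 5.8
```

```text
t 12.1
shift [-0.06  0.22  0.45] turn 0.001 | tcp [ 0.5994 -0.0169  0.0287] az 5.86 w 0.0312 F [-0.8  0.5 -0.4] t 12.1 j [-0.27  0.63  0.4   1.64 -0.29  0.93  0.33] tilt [ 0.003 -0.    -1.   ]
```

View pics/w8.png

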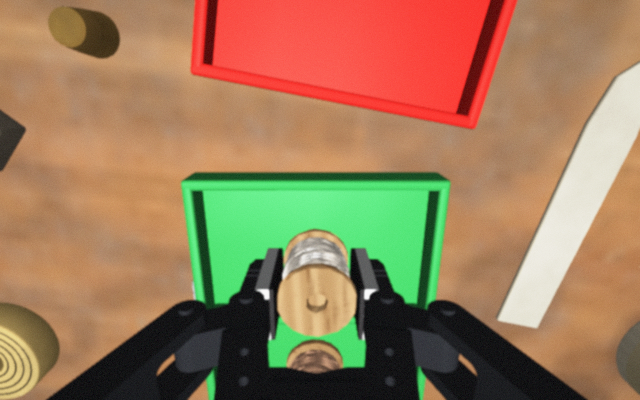

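Request:
carry_out([
  [2,0,0,0.3,0],
  [2,0,0.2,0.3,0],
  [2,0,0.2,0.3,0],
  [4.5,0,0.2,0.3,0],
  [5,0,0.2,0.3,0],
  [5,0,0.2,0.3,0],
  [5,0,-2,0.3,0],
  [5,0,-6,0.3,0],
  [5,0,-10,0.3,0],
  [5,0,-10,0.3,0],
])

```text
time: 13.1
eef_pos: [0.6025, -0.0149, 0.1337]
tool_rot: [-1.57, -0.09, 0.07]
wrist_force: [1.1, -0.3, 0.1]
width: 0.05
```

```bash
python3 look.py w9 spool_white ; python3 plan.py 0.442 0.120 0.13 0
```

```text
spool_white 0.66 pix 309 202 2018 ztop 0.0416 c [ 0.5993 -0.0159] ext [0.032 0.032] bgr [126. 174. 203.]
  rect ((599.1986694335938, -15.945793151855469), (31.88644027709961, 31.8481388092041), 7.181957721710205)
t 13.2
shift [-14.21  -0.2   14.93] turn 0.102 | tcp [ 0.5985 -0.0141  0.1283] az 5.84 w 0.0501 F [-0.9 -0.7 -0.4] t 13.2 j [-0.31  0.51  0.44  1.55 -0.23  1.12  0.28] tilt [ 0.002  0.    -1.   ]
```

View pics/w9.png

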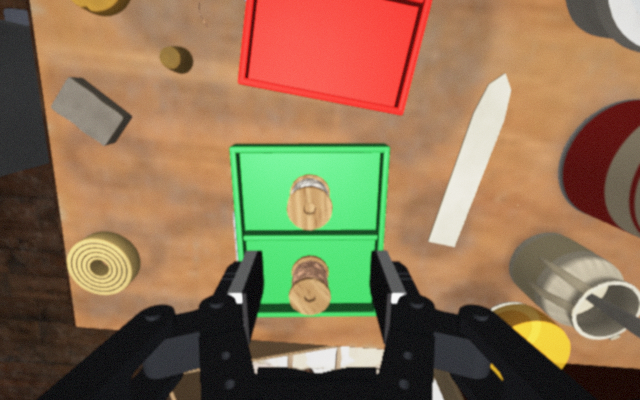

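Request:
carry_out([
  [6.5,-3,0,3,0.05],
  [6.5,-6,0,6,0.1],
  [6.5,-9,0,9,0.1],
  [6.5,-12,0,12,0.1],
  [6.5,-14.2,0,14.9,0.1],
  [6.5,-14.2,0,14.9,0.1],
  [6.5,-14.2,0,14.9,0.1],
  [6.5,-14.2,0,14.9,0.1],
  [6.5,-14.2,0,14.9,0.1],
])

```text
time: 14.1
eef_pos: [0.4422, 0.1183, 0.1269]
tool_rot: [-1.572, 0.001, -0.0]
wrist_force: [0.1, 0.6, 0.1]
width: 0.0655
```

```bash
python3 look.py w10 wax_cake ; python3 plan.py 0.442 0.120 0.015 0
```

```text
wax_cake 0.88 pix 317 192 2471 ztop 0.0122 c [0.4431 0.1198] ext [0.042 0.043] bgr [104. 222. 247.]
  rect ((442.92779541015625, 119.939208984375), (42.32392501831055, 41.404396057128906), 81.37242889404297)
t 14.2
shift [-0.02 11.21  0.15] turn -0.000 | tcp [0.4421 0.1186 0.1271] az -0.02 w 0.0651 F [-0.7  0.2  0.3] t 14.2 j [-0.67  0.24  0.43  1.93 -0.12  0.99 -0.18] tilt [ 0.    -0.001 -1.   ]
```

View pics/w10.png

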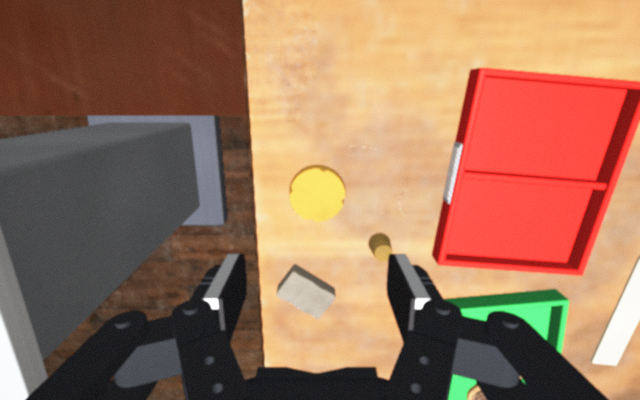

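Request:
carry_out([
  [6.5,0.1,4,0.15,0],
  [6.5,0.1,8,0.15,0],
  [6.5,0.1,10.3,0.15,0],
  [6.5,0.1,11,0.15,0],
  [6.5,0.1,11.2,0.15,0],
  [6.5,0.1,11.2,0.15,0],
], squeeze=25)

```text
time: 14.8
eef_pos: [0.4437, 0.1213, 0.0161]
tool_rot: [-1.57, -0.003, -0.0]
wrist_force: [-0.6, 0.5, -0.3]
width: 0.0652
```

```bash
python3 look.py w11 ; python3 plan.py 0.442 0.120 0.015 0
```

```text
t 14.85
shift [-0.19  0.15 -0.15] turn 0.002 | tcp [0.4439 0.1215 0.0165] az 0.10 w 0.0649 F [ 0.1  0.6 -0. ] t 14.85 j [-0.62  0.42  0.38  2.04 -0.23  0.72 -0.09] tilt [ 0.003  0.001 -1.   ]
```

View pics/w11.png

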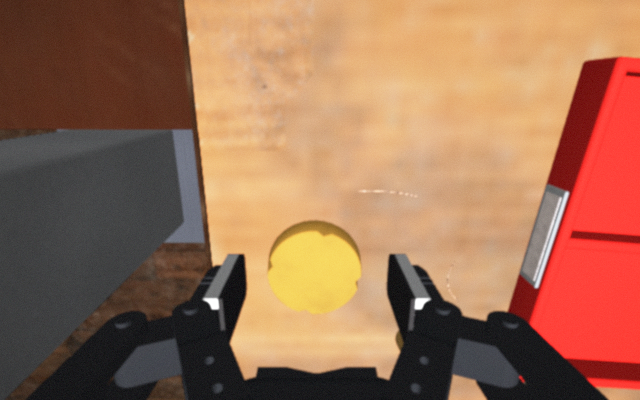

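Request:
carry_out([
  [6.5,0,0.3,-0.15,0],
  [6.5,0,0.3,-0.15,0],
  [4,0,0.3,-0.15,0],
  [3,0,0.3,-0.15,0],
  [3,0,0.3,-0.15,0],
  [3,0,0.3,-0.15,0],
  [3,0,0.3,-0.15,0],
], squeeze=30)

```text
time: 15.55
eef_pos: [0.4428, 0.12, 0.013]
tool_rot: [-1.57, -0.002, 0.001]
wrist_force: [-1.7, -0.3, 6.1]
width: 0.0431
```

```bash
python3 look.py w12 ; python3 plan.py 0.442 0.120 0.015 0
```

```text
t 15.6
shift [-0.08 -0.2   0.  ] turn 0.002 | tcp [0.4428 0.12   0.013 ] az 0.12 w 0.0431 F [-1.  -0.2  6.1] t 15.6 j [-0.61  0.42  0.38  2.04 -0.24  0.72 -0.08] tilt [ 0.001  0.001 -1.   ]
```

View pics/w12.png

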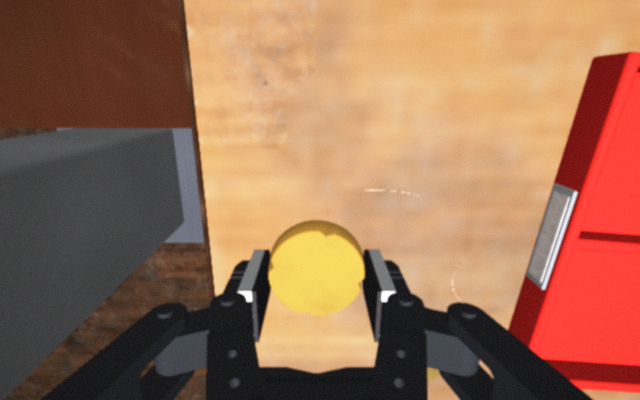

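Request:
carry_out([
  [3,0,-3,0,0],
  [3,0,-7,0,0],
  [3,2,-10,0.5,0.04],
  [3,6.5,-10,1.5,0.085],
  [3,11,-10,3,0.085],
  [3,16.5,-10,4.8,0.085],
  [3,16.5,-10,4.8,0.085],
  [3,16.5,-10,4.8,0.085],
  [3,16.5,-10,4.8,0.085],
  [3,16.5,-10,4.8,0.085],
])

```text
time: 16.6
eef_pos: [0.6058, 0.1674, 0.1124]
tool_rot: [-1.57, 0.067, -0.065]
wrist_force: [-0.3, -0.1, -0.1]
width: 0.0438
```

```bash
python3 look.py w13 red_tray; python3 plan.py 0.608 0.168 0.018 -4.8
```

```text
red_tray 0.56 pix 320 212 18432 ztop 0.0155 c [0.6082 0.1321] ext [0.127 0.158] bgr [ 49.  56. 221.]
  rect ((605.52099609375, 131.50405883789062), (150.9491729736328, 121.71686553955078), 85.3921127319336)
t 16.7
shift [0.18 9.48 0.03] turn 0.000 | tcp [0.6062 0.1678 0.1128] az -4.78 w 0.0436 F [ 0.8 -0.7 -0.1] t 16.7 j [-0.57  0.59  0.43  1.47 -0.26  1.13 -0.19] tilt [-0.001  0.001 -1.   ]
```

View pics/w13.png

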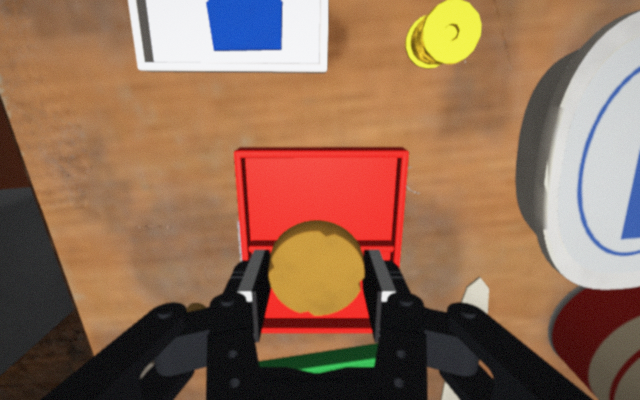

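Request:
carry_out([
  [3,0.1,4,0,0],
  [3,0.1,7,0,0],
  [3,0.1,8.6,0,0],
  [3,0.1,9.2,0,0],
  [3,0.1,9.4,0,0],
  [3,0.1,9.4,0,0],
  [3,0.1,9.4,0,0],
])

```text
time: 17.4
eef_pos: [0.6097, 0.1683, 0.02]
tool_rot: [-1.569, 0.063, -0.068]
wrist_force: [-0.0, 0.5, -0.0]
width: 0.0433
```

```bash
python3 look.py w14; python3 plan.py 0.608 0.168 0.018 -4.8
```

```text
t 17.45
shift [-0.16  0.19 -0.04] turn 0.001 | tcp [0.6096 0.1683 0.0199] az -4.75 w 0.0432 F [ 0.1  0.  -0.2] t 17.45 j [-0.55  0.7   0.39  1.55 -0.3   0.96 -0.15] tilt [ 0.003  0.001 -1.   ]
```

View pics/w14.png

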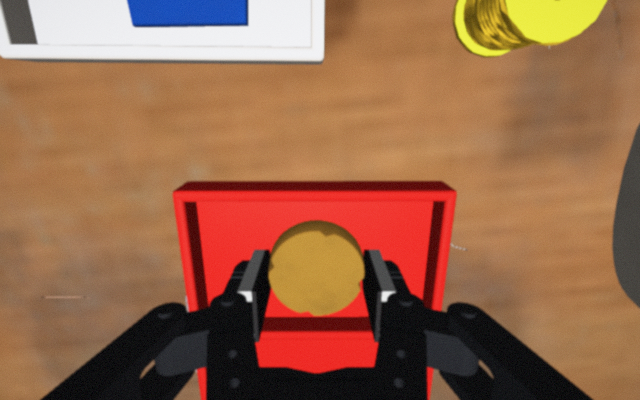

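Request:
carry_out([
  [3,-0.1,0.2,0,0],
  [3,-0.1,0.2,0,0],
  [5,-0.1,0.2,0,0],
  [5.8,-0.1,0.2,0,0],
  [5.8,-0.1,0.2,0,0],
  [5.8,-0.1,-2,0,0],
  [5.8,-0.1,-6,0,0],
  [5.8,-0.1,-10,0,0],
  [5.8,-0.1,-10,0,0],
])

```text
time: 18.35
eef_pos: [0.6121, 0.1687, 0.1252]
tool_rot: [-1.566, 0.055, -0.075]
wrist_force: [0.8, -0.4, 0.1]
width: 0.0577
```

```bash
python3 look.py w15 wax_cake; python3 plan.py 0.433 0.031 0.12 0
```

```text
wax_cake 0.94 pix 309 198 2627 ztop 0.0162 c [0.6086 0.1678] ext [0.043 0.043] bgr [ 60. 145. 195.]
  rect ((608.3959350585938, 167.946533203125), (41.989776611328125, 42.126163482666016), 72.24726104736328)
wax_cake 0.31 pix 218 40 10347 ztop 0.0156 c [0.5627 0.2838] ext [0.123 0.055] bgr [232. 231. 231.]
  rect ((562.4981689453125, 283.9808349609375), (45.4937629699707, 120.01227569580078), 85.18932342529297)
t 18.45
shift [-16.31  -0.1  -15.13] turn -0.083 | tcp [0.608  0.1683 0.1195] az -4.75 w 0.0580 F [-0.8  0.3 -0.6] t 18.45 j [-0.58  0.59  0.43  1.46 -0.26  1.15 -0.19] tilt [ 0.002  0.001 -1.   ]
```

View pics/w15.png

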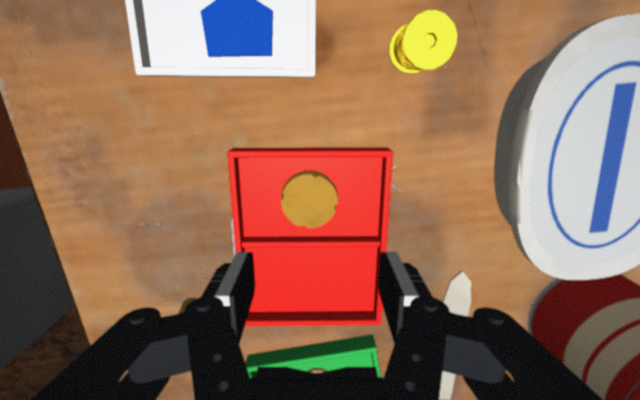

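Request:
carry_out([
  [5,-4,0,-3.5,-0.15],
  [5,-8,0,-7.5,-0.3],
  [5,-12,0,-11,-0.45],
  [5,-16.3,0,-15.1,-0.6],
  [5,-16.3,0,-15.1,-0.75],
  [5,-16.3,0,-15.1,-0.9],
  [5,-16.3,0,-15.1,-1.04],
  [5,-16.3,0,-15.1,-1.04],
  [5,-16.3,0,-15.1,-1.04],
  [5,-16.3,0,-15.1,-1.04],
])

```text
time: 19.45
eef_pos: [0.4319, 0.0313, 0.1177]
tool_rot: [-1.439, -0.744, 0.746]
wrist_force: [-0.3, -0.6, -0.2]
width: 0.0501
```

```bash
python3 look.py w16 abrasive_block; python3 plan.py 0.433 0.031 0.016 55
```

```text
abrasive_block 0.84 pix 318 200 2234 ztop 0.0139 c [0.4331 0.0319] ext [0.049 0.046] bgr [175. 192. 203.]
  rect ((433.43658447265625, 31.551837921142578), (27.84247398376465, 44.40503692626953), 54.586891174316406)
t 19.55
shift [ 0.03 10.19 -0.09] turn -0.004 | tcp [0.4322 0.0313 0.1179] az 54.79 w 0.0500 F [ 0.3 -0.2  0.2] t 19.55 j [-0.38  0.2   0.31  2.   -0.07  0.95  0.92] tilt [-0.001 -0.    -1.   ]
```

View pics/w16.png

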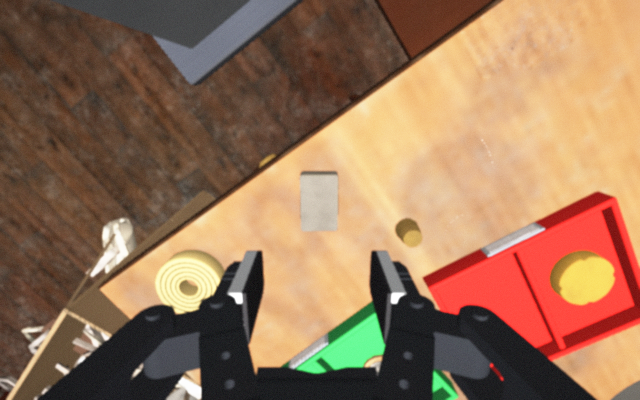

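Request:
carry_out([
  [5,0.1,4,-0.1,0],
  [5,0.1,8,-0.1,0],
  [5,0.1,9.7,-0.1,0],
  [5,0.1,10.3,-0.1,0],
  [5,0.1,10.3,-0.1,0],
  [3,0.1,10.3,-0.1,0],
  [1.5,0.1,10.3,-0.1,0],
  [1.5,0.1,10.3,-0.1,0],
  [1.5,0.1,10.3,-0.1,0],
  [1.5,0.1,10.3,-0.1,0],
], squeeze=30)

```text
time: 20.55
eef_pos: [0.4353, 0.0316, 0.0166]
tool_rot: [-1.44, -0.749, 0.744]
wrist_force: [-0.5, 0.1, 6.9]
width: 0.027
```

```bash
python3 look.py w17; python3 plan.py 0.602 0.096 0.12 -4.8
```

```text
t 20.6
shift [ 14.89 -10.28  -9.94] turn 1.041 | tcp [0.4353 0.0316 0.0166] az 54.84 w 0.0272 F [-0.2  0.5  7.3] t 20.6 j [-0.34  0.37  0.28  2.09 -0.16  0.69  1.  ] tilt [ 0.003  0.001 -1.   ]
```

View pics/w17.png

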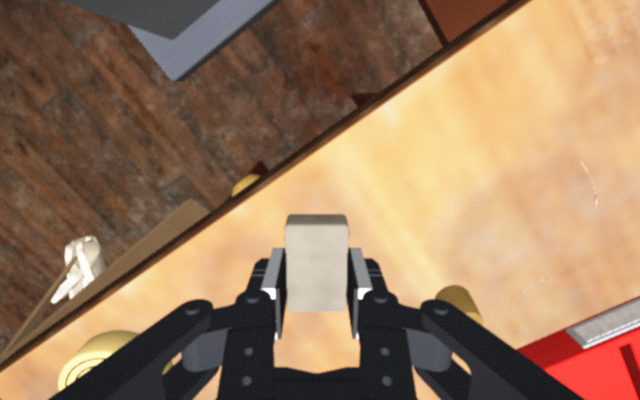

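Request:
carry_out([
  [1.5,0,-4,0,0],
  [1.5,0,-8,0,0.1],
  [1.5,3,-10.3,-2,0.25],
  [1.5,6,-10.3,-4,0.4],
  [1.5,9,-10.3,-6,0.55],
  [1.5,12,-10.3,-8,0.7],
  [1.5,14.9,-10.3,-9.9,0.85],
  [1.5,14.9,-10.3,-9.9,1],
  [1.5,14.9,-10.3,-9.9,1.04],
  [1.5,14.9,-10.3,-9.9,1.04],
])

```text
time: 21.6
eef_pos: [0.6003, 0.0963, 0.1178]
tool_rot: [-1.57, 0.065, -0.064]
wrist_force: [-0.0, 0.1, -1.3]
width: 0.0276
```

Request:
carry_out([
  [1.5,0,0,0,0],
  [1.5,0,0,0,0],
])

```text
time: 21.8
eef_pos: [0.6003, 0.0962, 0.1184]
tool_rot: [-1.569, 0.065, -0.065]
wrist_force: [-0.2, -1.3, 0.3]
width: 0.0273
```

```bash
python3 look.py w18; python3 plan.py 0.602 0.096 0.0215 -4.8
```

```text
t 21.85
shift [ 0.17  9.7  -0.01] turn 0.001 | tcp [0.6003 0.0962 0.1185] az -4.73 w 0.0270 F [ 0.2 -1.4  1.1] t 21.85 j [-0.52  0.55  0.49  1.53 -0.28  1.12 -0.05] tilt [ 0.  0. -1.]
```

View pics/w18.png

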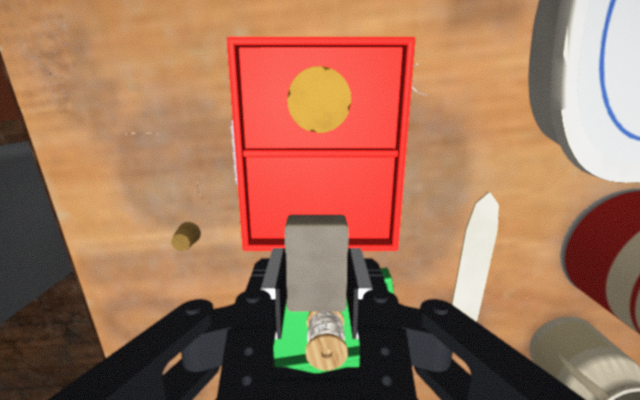

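Request:
carry_out([
  [1.5,0.1,4,0,0],
  [1.5,0.1,7,0,0],
  [1.5,0.1,8.8,0,0],
  [1.5,0.1,9.5,0,0],
  [1.5,0.1,9.7,0,0],
  [1.5,0.1,9.7,0,0],
  [1.5,0.1,9.7,0,0],
])

```text
time: 22.55
eef_pos: [0.6027, 0.0962, 0.0227]
tool_rot: [-1.569, 0.063, -0.067]
wrist_force: [-0.0, -0.1, -1.0]
width: 0.0271
```

```bash
python3 look.py w19; python3 plan.py 0.602 0.096 0.0205 -4.8
```

```text
t 22.6
shift [-0.06  0.21 -0.03] turn 0.001 | tcp [0.6026 0.0962 0.0226] az -4.75 w 0.0269 F [-0.2  0.6 -0.2] t 22.6 j [-0.49  0.66  0.45  1.61 -0.34  0.94 -0.01] tilt [ 0.003  0.001 -1.   ]
```

View pics/w19.png

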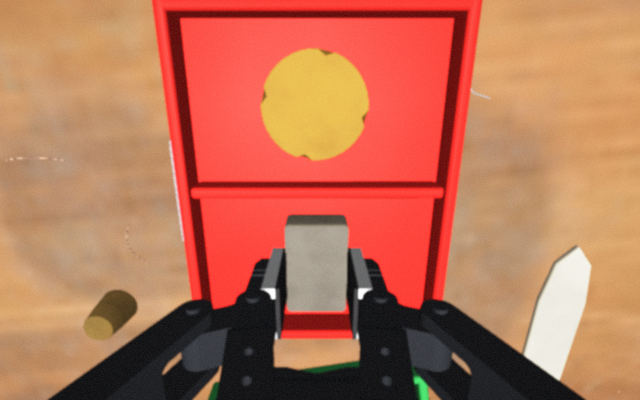

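Request:
carry_out([
  [1.5,0,0.2,0,0],
  [1.5,0,0.2,0,0],
  [3.5,0,0.2,0,0],
  [4.5,0,0.2,0,0],
  [4.5,0,0.2,0,0],
  [4.5,0,-2,0,0],
  [4.5,0,-6,0,0],
  [4.5,0,-10,0,0],
  [4.5,0,-10,0,0],
])

```text
time: 23.5
eef_pos: [0.6062, 0.0961, 0.1277]
tool_rot: [-1.567, 0.055, -0.075]
wrist_force: [0.1, 0.7, 0.1]
width: 0.0449
```

```bash
python3 look.py w20 abrasive_block; python3 plan.py 0.431 -0.094 0.13 0
```

```text
abrasive_block 0.72 pix 309 195 2168 ztop 0.0178 c [0.6031 0.0975] ext [0.031 0.045] bgr [131. 144. 162.]
  rect ((603.221435546875, 97.57603454589844), (43.73925018310547, 27.87052345275879), 85.38731384277344)
t 23.6
shift [-15.48  -0.82 -20.37] turn -0.083 | tcp [0.6022 0.0962 0.1223] az -4.75 w 0.0449 F [-0.1 -0.5  0.1] t 23.6 j [-0.52  0.55  0.49  1.53 -0.28  1.13 -0.05] tilt [ 0.002  0.001 -1.   ]
```

View pics/w20.png

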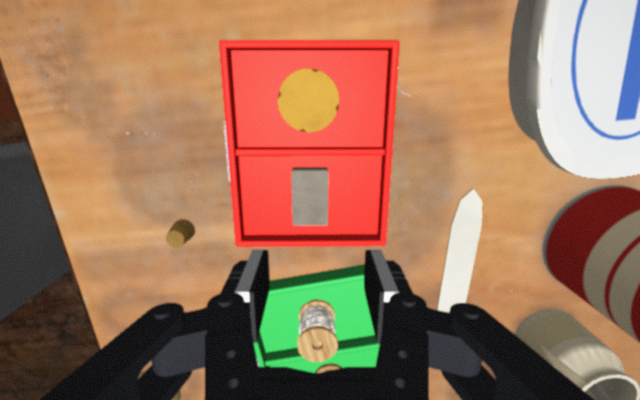

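Request:
carry_out([
  [7,-3,-0.8,-4,-0.04],
  [7,-6,-0.8,-8,-0.085],
  [7,-9,-0.8,-12,-0.085],
  [7,-12,-0.8,-16,-0.085],
  [7,-15.5,-0.8,-20.4,-0.085],
  [7,-15.5,-0.8,-20.4,-0.085],
  [7,-15.5,-0.8,-20.4,-0.085],
  [7,-15.5,-0.8,-20.4,-0.085],
  [7,-15.5,-0.8,-20.4,-0.085],
  [7,-15.5,-0.8,-20.4,-0.085],
])

```text
time: 24.6
eef_pos: [0.431, -0.093, 0.129]
tool_rot: [-1.571, -0.004, 0.004]
wrist_force: [-0.2, -0.5, 0.8]
width: 0.0701
```

```bash
python3 look.py w21 measuring_tape; python3 plan.py 0.431 -0.094 0.0145 0
```

```text
measuring_tape 0.7 pix 315 196 3399 ztop 0.0139 c [ 0.4308 -0.0949] ext [0.052 0.053] bgr [176. 236. 246.]
  rect ((430.78680419921875, -94.33489227294922), (51.98927307128906, 51.18431091308594), 71.00775909423828)
t 24.7
shift [ 0.03 11.46 -0.04] turn 0.004 | tcp [ 0.4308 -0.0935  0.1291] az 0.23 w 0.0698 F [0.3 0.2 0.3] t 24.7 j [-0.33  0.21  0.58  1.98 -0.14  0.99  0.32] tilt [-0. -0. -1.]
```

View pics/w21.png

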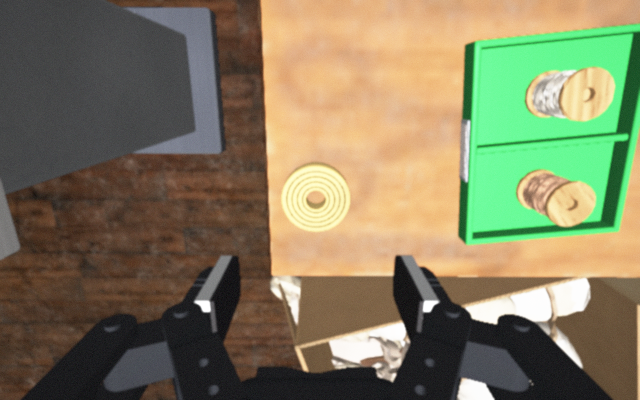

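Request:
carry_out([
  [7,0,4,-0.1,0],
  [7,0,8,-0.1,0],
  [7,0,10.6,-0.1,0],
  [7,0,11.3,-0.1,0],
  [7,0,11.6,-0.1,0],
  [5.5,0,11.6,-0.1,0],
  [4,0,11.6,-0.1,0],
  [4,0,11.6,-0.1,0],
  [4,0,11.6,-0.1,0],
  [4,0,11.6,-0.1,0],
], squeeze=30)

```text
time: 25.7
eef_pos: [0.4317, -0.0956, 0.0147]
tool_rot: [-1.571, -0.004, -0.001]
wrist_force: [0.1, -0.3, 6.5]
width: 0.0505
```

```bash
python3 look.py w22; python3 plan.py 0.569 0.3675 0.13 -5.5
```

```text
t 25.75
shift [ 13.86 -11.49  46.28] turn 0.098 | tcp [ 0.4318 -0.0956  0.0147] az 0.12 w 0.0503 F [-0.   0.9  6.5] t 25.75 j [-0.24  0.41  0.52  2.09 -0.31  0.71  0.47] tilt [ 0.003 -0.    -1.   ]
```

View pics/w22.png

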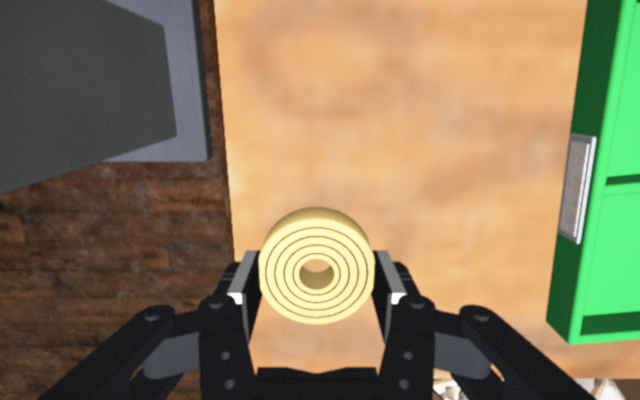

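Request:
carry_out([
  [4,0,-4,0,0],
  [4,0,-8,0,0],
  [4,1,-11.5,3,0.05],
  [4,2.5,-11.5,7.5,0.1],
  [4,4,-11.5,12,0.1],
  [4,5.5,-11.5,16.5,0.1],
  [4,7,-11.5,21,0.1],
  [4,8.5,-11.5,25.5,0.1],
  [4,10,-11.5,30,0.1],
  [4,11.4,-11.5,34.5,0.1],
])

```text
time: 26.75
eef_pos: [0.5436, 0.2519, 0.1284]
tool_rot: [-1.569, 0.077, -0.077]
wrist_force: [0.6, 0.8, 0.4]
width: 0.05
```

```bash
python3 plan.py 0.569 0.3675 0.13 -5.5
```

```text
shift [ 1.4  -0.16 11.76] turn -0.002 | tcp [0.5436 0.2519 0.1284] az -5.60 w 0.0500 F [0.6 0.8 0.4] t 26.75 j [-0.77  0.52  0.45  1.55 -0.24  1.13 -0.37] tilt [ 0.  0. -1.]
```

Request:
carry_out([
  [4,0.5,0,4.5,0],
  [4,0.9,0,8.5,0],
  [4,1.3,0,11.9,0],
  [4,1.3,0,11.9,0],
  [4,1.3,0,11.9,0],
  [4,1.3,0,11.9,0],
  [4,1.3,0,11.9,0],
])

```text
time: 27.45
eef_pos: [0.5685, 0.3648, 0.1286]
tool_rot: [-1.57, 0.079, -0.079]
wrist_force: [0.7, 0.1, 0.3]
width: 0.05
```

```bash
python3 look.py w23 white_tray; python3 plan.py 0.569 0.3675 0.0195 -5.5
```

```text
white_tray 0.77 pix 317 185 15170 ztop 0.0155 c [0.5687 0.337 ] ext [0.129 0.158] bgr [231. 230. 230.]
  rect ((566.5180053710938, 336.4361267089844), (150.0813751220703, 121.9623794555664), 84.8655776977539)
white_tray 0.72 pix 316 264 267 ztop 0.0079 c [0.5631 0.304 ] ext [0.021 0.012] bgr [188.  88.  41.]
  rect ((563.0780029296875, 303.964599609375), (12.077737808227539, 21.127365112304688), 87.84393310546875)
t 27.55
shift [ 0.03 10.92  0.21] turn -0.004 | tcp [0.5684 0.3655 0.1287] az -5.74 w 0.0504 F [ 0.4 -0.   0.1] t 27.55 j [-0.84  0.67  0.42  1.3  -0.27  1.23 -0.51] tilt [ 0. -0. -1.]
```

View pics/w23.png

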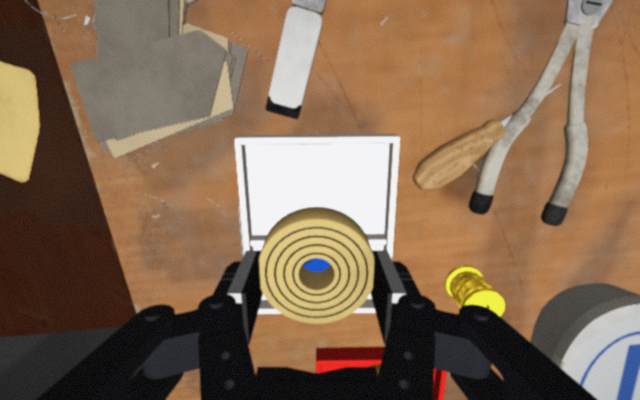

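Request:
carry_out([
  [4,0,4,0.15,0],
  [4,0,8,0.15,0],
  [4,0,10,0.15,0],
  [4,0,10.7,0.15,0],
  [4,0,10.9,0.15,0],
  [4,0,10.9,0.15,0],
  [4,0,10.9,0.15,0],
])

```text
time: 28.25
eef_pos: [0.5693, 0.3689, 0.0208]
tool_rot: [-1.568, 0.075, -0.079]
wrist_force: [0.7, -0.4, 0.1]
width: 0.0503
```

```bash
python3 look.py w24; python3 plan.py 0.569 0.3675 0.0192 -5.5
```

```text
t 28.3
shift [ 0.    0.15 -0.15] turn -0.002 | tcp [0.5691 0.369  0.0207] az -5.62 w 0.0499 F [ 0.9 -1.1 -1. ] t 28.3 j [-0.83  0.78  0.39  1.39 -0.31  1.03 -0.48] tilt [ 0.002  0.001 -1.   ]
```

View pics/w24.png

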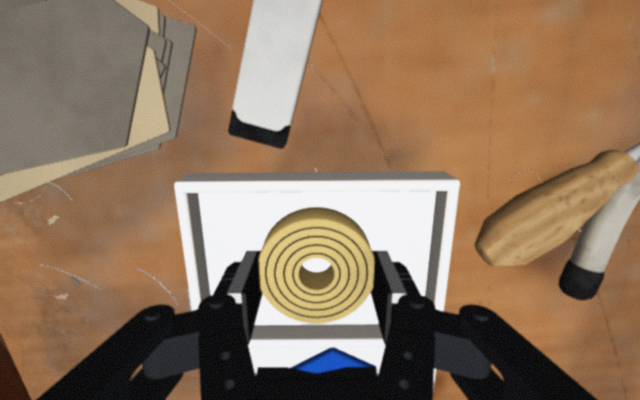

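Request:
carry_out([
  [4,0,0.15,0,0],
  [4,0,0.15,0,0],
  [5.5,0,0.15,0,0],
  [6.2,0,0.15,0,0],
  [6.2,0,0.15,0,0],
  [6.2,0,-2,0,0],
  [6.2,0,-6,0,0],
  [6.2,0,-10,0,0],
  [6.2,0,-14,0,0],
  [6.2,0,-14,0,0],
])

```text
time: 29.3
eef_pos: [0.5722, 0.3703, 0.1672]
tool_rot: [-1.562, 0.067, -0.086]
wrist_force: [1.1, 0.5, 0.9]
width: 0.0619
```

```bash
python3 look.py w25 measuring_tape; python3 plan.py 0.25 0.49 0.24 -5.5
```

```text
measuring_tape 0.93 pix 310 186 2793 ztop 0.0179 c [0.5695 0.3698] ext [0.053 0.053] bgr [117. 173. 193.]
  rect ((569.8304443359375, 369.7773132324219), (52.59661865234375, 52.256832122802734), 82.43942260742188)
t 29.4
shift [-32.9   -7.98   8.95] turn -0.002 | tcp [0.5689 0.3689 0.1608] az -5.61 w 0.0620 F [-0.2  0.1 -0.6] t 29.4 j [-0.85  0.65  0.43  1.25 -0.26  1.29 -0.52] tilt [ 0.002  0.002 -1.   ]
```

View pics/w25.png

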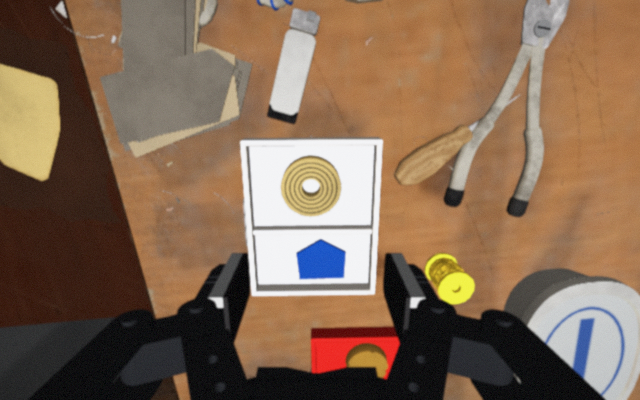

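Tape lies flat in the larger white bay at (310,186), and the chalk at (320,260) is unmoved. I retreat clear and do a final check from the top and scene cameras.

Request:
carry_out([
  [6.2,-2,-6,0.5,0],
  [6.2,-6,-8,1.5,0],
  [6.2,-10,-8,2.5,0],
  [6.2,-15,-8,3.5,0],
  [6.2,-20,-8,5,0],
  [6.2,-20,-8,5,0],
  [6.2,-20,-8,5,0],
  [6.2,-20,-8,5,0],
  [6.2,-20,-8,5,0],
])

```text
time: 30.3
eef_pos: [0.3759, 0.4362, 0.2386]
tool_rot: [-1.571, 0.079, -0.08]
wrist_force: [-0.4, 0.4, -0.6]
width: 0.0623
```

```bash
python3 - <<'E'
from h import *
names=['spool_pink','spool_white','wax_cake','abrasive_block','measuring_tape','tailor_chalk']
for cam in ['top','scene']:
    p,d=capture(cam); c,T=w2c(cam); cv2.imwrite(f'pics/{cam}F.png',p)
    a=p[115:290,160:460] if cam=='top' else p[110:305,200:460]
    cv2.imwrite(f'pics/{cam}Fc.png',cv2.resize(a,None,fx=2.6,fy=2.6,interpolation=cv2.INTER_CUBIC))
    for n in names:
        for o in outline_of(cam,n)[:2]:
            v,u=np.nonzero(o['pixels']&(d>0))
            if len(v)<10: continue
            P=pix2w(c,T,u.astype(float),v.astype(float),d[v,u].astype(float)); zt=np.percentile(P[2],90); k=P[2]>zt-.006
            print(cam,n,round(o['confidence'],2),int(u.mean()),int(v.mean()),'zt %.3f'%zt,(P[:,k].min(1)+P[:,k].max(1))[:2].round(4)/2,(P[:,k].max(1)-P[:,k].min(1))[:2].round(3))
s=sense(); print(s['time'],s['eef_pos'],s['wrist_force'].round(1))
E
```

```text
top spool_pink 0.7 419 177 zt 0.046 [ 0.60565 -0.08715] [0.03  0.033]
top spool_white 0.58 383 181 zt 0.046 [ 0.59765 -0.01435] [0.03 0.03]
top spool_white 0.57 247 135 zt 0.042 [0.6893  0.27085] [0.032 0.032]
top wax_cake 0.77 295 175 zt 0.021 [0.60775 0.1689 ] [0.042 0.042]
top abrasive_block 0.78 328 178 zt 0.023 [0.6024  0.09825] [0.029 0.045]
top measuring_tape 0.55 196 191 zt 0.023 [0.5687  0.37025] [0.053 0.053]
top tailor_chalk 0.71 234 191 zt 0.013 [0.57055 0.2945 ] [0.046 0.041]
top tailor_chalk 0.52 384 180 zt 0.046 [ 0.59845 -0.01475] [0.031 0.031]
scene spool_pink 0.76 402 250 zt 0.044 [ 0.60555 -0.08805] [0.032 0.032]
scene spool_white 0.63 378 235 zt 0.044 [ 0.59805 -0.0171 ] [0.031 0.031]
scene spool_white 0.6 341 181 zt 0.039 [0.68795 0.2681 ] [0.032 0.03 ]
scene wax_cake 0.71 336 205 zt 0.019 [0.6034  0.15795] [0.049 0.058]
scene abrasive_block 0.61 350 217 zt 0.021 [0.60065 0.09715] [0.027 0.045]
scene measuring_tape 0.76 285 179 zt 0.020 [0.56685 0.36955] [0.049 0.055]
31.0 [0.37394868 0.43790934 0.2393258 ] [-0.2  1.5  0. ]
```

View pics/topFc.png

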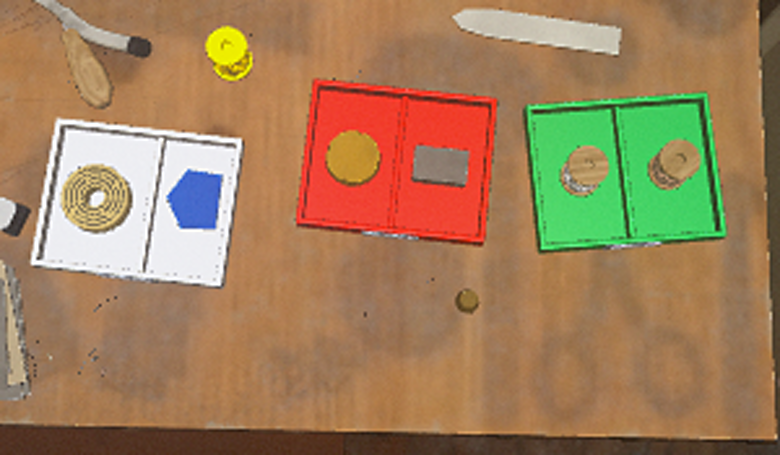

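View pics/sceneFc.png

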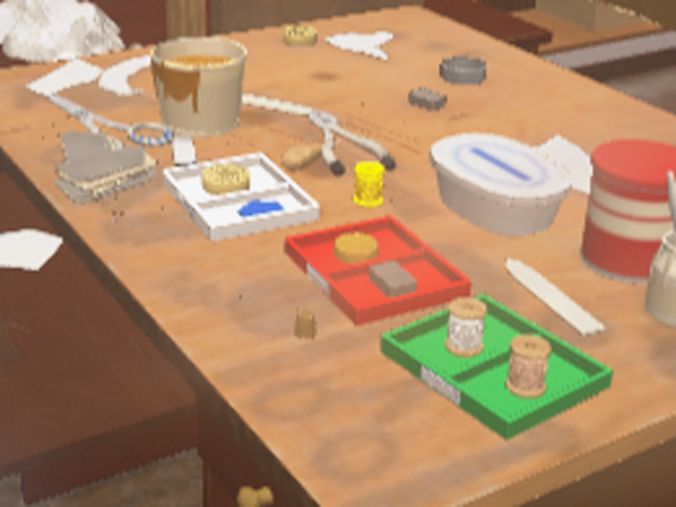

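All five things are in place: spools upright in green, wax and block in red, tape beside the undisturbed chalk in white. The gripper is clear, so I hand in.

```bash
python3 -c "
from workcell import *
print(hand_in()); print(sense()['time'])"
```

```text
the job is handed in; nothing more can be done
None
the job is handed in; nothing more can be done
```

I moved all five things, in the order given, and handed the job in at about 31 s. The highest wrist force I read was about 7 N, as the fingers closed on each thing.

- **Green tray:** the pink and white spools stand upright, with their tops 44–46 mm above the bench in both the top and scene views.
- **Red tray:** the wax cake and the grey block lie flat, one to a bay.
- **White tray:** the tape lies flat in the larger bay. The chalk reads within about 1 mm of where it started.

The look-alikes and the small thimble-like piece near the red tray were not touched. The gripper was clear of everything at hand-in.

**Checks that disagreed:**
- The scene camera put the wax about 11 mm off in y from the top and wrist cameras. I think it outlined part of the tray, because the blob it measured was larger than the wax.
- The scene camera did not report the chalk at the end, so its position comes from the top camera, though it shows in place in the pictures.
- Tray heights from the wrist camera read 2–3 mm low throughout, close to the stated calibration error.

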